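# Heft the cedar boxes and set the heavy one in the catch-all

### The arm

A 6-joint arm with a two-finger parallel gripper is mounted at the origin on the work surface. World frame = base frame: x ahead of the robot, y to its left, z up, the work surface at z = 0. Lengths are in mm, angles in rad, forces in N, time in s.
With the tool pointing down it reaches from about 325 to 775 mm from the base axis. Payload 9.3 kg.
Tool frame: the origin (TCP) lies midway between the tips of the shut fingers; the grasp point (between the pads) lies 19 mm behind it; z points along the fingers, y is the line along which they close (so a half turn about z gives the same grasp; the last joint's range is limited). The gripper opens to 85 mm and grips with 20 to 120 N. Pads are 22 mm wide; open, the fingers measure 114 mm over their backs; the gripper's body (76 mm by 85 mm) begins 54 mm behind the grasp point. The pads swing forward as they close: fully open they stand 13 mm farther back than shut.
Start: joints at [0.973, 0.259, 0.021, 1.334, 0, 1.418], TCP at [236.653, 496.48, 231.279] pointing down, gripper open.
Joint ranges: [-3.04, 3.04], [-0.91, 1.82], [-1.04, 1.36], [-1.92, 1.95], [-1.52, 1.45], [-3.14, 3.14]. Speed limits (rad/s): [2.22, 2.22, 2.79, 3.14, 3.14, 3.14].

### API

Orientations are given as a unit quaternion [x, y, z, w].
In Python, from plant import r gives the robot as it stands. The module is installed in compiled form; this text tells all that it offers. Calls block until the motion is done:
- r.move_pose(position, orientation): joint-space move of the TCP to a pose.
- r.movel(position, rotation=None, vel=150, max_force=None): straight line of the TCP; rotation=None keeps the orientation; vel is the mean speed in mm/s. With max_force (N) it stops when the force on the tool has changed by that much, and returns True; else False.
- r.set_joints(angles): joint-space move.
- r.command_gripper(opening, effort=None): opening from 0.0 (shut) to 1.0 (fully open); effort is the grip in N (None keeps the last); returns when the fingers have stopped.
- r.dwell(seconds).
- r.solve_ik(position, orientation): joint angles nearest the present ones, or None.
- r.read_state(): the state.
- r.capture(name): name is "scene" or "top" or "wrist"; returns the picture (384x512x3 uint8, blue, green, red); there is no depth.
- r.camera_params(name): a dict with "mtx" (3x3 intrinsics, pixels), "distortion" ([k1, k2, p1, p2, k3] as OpenCV has them; the pictures are not rectified), "R" (3x3) and "t" (3): a world point X has camera coordinates R X + t; the wrist camera has in their place "mount" (4x4, takes a point from camera to tool coordinates, whose origin is the TCP and whose axes are the flange's). Camera axes: x right, y down, z forward; pixel columns grow to the right and rows downward; lengths in mm; the calibration is good to about 2 mm. A picture is of the moment at which its call begins: read the wrist's pose just before it. camera_params takes no time and is no camera call.
A pose or a line that the arm cannot do raises r.MotionError and nothing moves.
- r.finish_job(): hands the job in; it is judged then, once.
The state is a dict: "time_s": time; "joints": joint angles; "joint_vel": joint speeds; "effort": joint torques, N m; "tcp_pos": TCP position; "orientation": TCP orientation; "wrist_force": force on the tool from outside, world axes, zero at the start; "torque": the same for the moment, N m; "width": opening from 0.0 (shut) to 1.0 (fully open); "grasp_force": force on a finger pad.
Only numpy, scipy, OpenCV 4.12 (cv2) and the standard library are available. Lean on these libraries where they do the work, as an engineer would, in place of code of your own. Each camera call takes 0.05 s, during which the arm holds its last target. There are 200 camera calls.

### The job

One of the three look-alike cedar boxes holds a brass weight; the other two are nearly empty. Going from the left box to the middle to the right (left as seen from the robot), gently raise the pull end of each by about a centimetre with its far end resting on the console, hold it there a moment to feel the weight, and lower it again. Then set the heavy box down softly, flat and upright in the slate catch-all, leaving the two light boxes where they stand and without disturbing the remote, key or glasses.

Things in the scene. Friction and masses are not known exactly. Their poses are not given: they have to be found in the camera images.
- box_left_mid (a point): centre (25 mm above the underside) of the leftmost (largest y) of three look-alike closed cedar boxes, 120 (x) x 60 (y) x 50 (z) mm, lid fixed; x runs along its length away from its brass pull, z up. Box with contents weighs 0.24-0.34 kg if light, 0.70-0.95 kg if heavy (exactly one of the three is, any one); centre of mass within 5 mm of the centre in plan
- box_left_bar (a point): middle of the left box's pull: a round bar 8 mm thick along the box's y, 44 mm clear between its two end posts, 38 mm clear to the box's end face, 36 mm above the underside, at (-102, 0, 11) mm from the box's centre; axes as the box. Raised by it, the box rocks on the lower edge of its far (+x) end, 162 mm away, and the bar carries about 0.4 of the weight (pinch friction adds up to 1 N going up, takes it off going down)
- box_middle_mid (a point): centre (25 mm above the underside) of the middle of three look-alike closed cedar boxes, 120 (x) x 60 (y) x 50 (z) mm, lid fixed; x runs along its length away from its brass pull, z up. Box with contents weighs 0.24-0.34 kg if light, 0.70-0.95 kg if heavy (exactly one of the three is, any one); centre of mass within 5 mm of the centre in plan
- box_middle_bar (a point): middle of the middle box's pull: a round bar 8 mm thick along the box's y, 44 mm clear between its two end posts, 38 mm clear to the box's end face, 36 mm above the underside, at (-102, 0, 11) mm from the box's centre; axes as the box. Raised by it, the box rocks on the lower edge of its far (+x) end, 162 mm away, and the bar carries about 0.4 of the weight (pinch friction adds up to 1 N going up, takes it off going down)
- box_right_mid (a point): centre (25 mm above the underside) of the rightmost (smallest y) of three look-alike closed cedar boxes, 120 (x) x 60 (y) x 50 (z) mm, lid fixed; x runs along its length away from its brass pull, z up. Box with contents weighs 0.24-0.34 kg if light, 0.70-0.95 kg if heavy (exactly one of the three is, any one); centre of mass within 5 mm of the centre in plan
- box_right_bar (a point): middle of the right box's pull: a round bar 8 mm thick along the box's y, 44 mm clear between its two end posts, 38 mm clear to the box's end face, 36 mm above the underside, at (-102, 0, 11) mm from the box's centre; axes as the box. Raised by it, the box rocks on the lower edge of its far (+x) end, 162 mm away, and the bar carries about 0.4 of the weight (pinch friction adds up to 1 N going up, takes it off going down)
- catch_all_floor (a point): centre of the inner floor of the slate grey stoneware catch-all, a fixed tray 240 (x) x 160 (y) x 20 mm outside, 228 x 148 mm inside, floor 6 mm above the console; x along its length. A box with its pull measures 166 x 60 mm in plan (106 mm before to 60 mm past the box's centre): it lies flat only lengthwise, pull either way
- remote: bystander: white plastic garage remote, 62 x 36 x 14 mm, origin under its centre
- car_key: bystander: chrome car key, head 45 x 30 x 12 mm with a 45 mm blade to its +x, origin under the head's centre
- glasses: bystander: folded black reading glasses, 30 x 136 x 36 mm, origin under their centre
Mind the look-alikes: they are no part of the job. Leave any grey look-alike of the part that bears box_right_mid alone.

How it is judged:
By the outcome, as a careful person would: the job done as asked, in the order asked, and still so for the second after the job is handed in, with the robot touching nothing.
It also fails if it takes over 72 s, if anything falls off the work surface, if the arm or the gripper's body presses on something with over 40 N, if the wrist force passes 120 N, or if a joint passes its speed limit or range.

## Working session

There is one attempt and no reset: what is moved stays moved. The work goes in short steps, each a Python script; the robot and the scene stay as the last script left them, time stands still between calls to the robot, and variables do not carry over. Pictures are saved under pics/ and viewed, at most 10 in all, crops included, and the job is handed in when it is done.

```bash
mkdir -p pics; python3 - <<'E'
from plant import r
import cv2,numpy as np
for n in("top","scene"):
    im=r.capture(n); cv2.imwrite(f"pics/{n}0.png",im)
    p=r.camera_params(n); print(n,p)
s=r.read_state(); print(s)
E
```

```text
top {'mtx': array([[380.09299915,   0.        , 249.55073854],
       [  0.        , 380.09299915, 188.4943185 ],
       [  0.        ,   0.        ,   1.        ]]), 'distortion': array([-0.05367753,  0.        ,  0.        ,  0.        ,  0.        ]), 'R': array([[ 0.01239401, -0.99936469, -0.03341568],
       [-0.98779121, -0.00704689, -0.15562412],
       [ 0.15528978,  0.03493652, -0.98725099]]), 't': array([  6.42763622, 537.41887993, 831.46393365])}
scene {'mtx': array([[449.52067617,   0.        , 250.41072723],
       [  0.        , 449.52067617, 186.85821252],
       [  0.        ,   0.        ,   1.        ]]), 'distortion': array([-0.11650176,  0.        ,  0.        ,  0.        ,  0.        ]), 'R': array([[ 0.49315783,  0.86992728,  0.00467676],
       [ 0.55829562, -0.31236327, -0.76859299],
       [-0.66715917,  0.38164867, -0.63972099]]), 't': array([-248.54151538, -265.97405154, 1425.85788815])}
{'time_s': 0.1, 'joints': array([ 9.73427100e-01,  2.59143380e-01,  2.08544991e-02,  1.33367522e+00,
       -1.08562081e-05,  1.41817746e+00]), 'joint_vel': array([-0.00032552,  0.00017232,  0.0015987 ,  0.00108339, -0.00150688,
        0.00091944]), 'effort': array([ 7.38478760e-03, -5.56693125e+01,  3.45071340e+01,  1.16131076e-02,
       -2.24647906e-06,  2.78056012e-05]), 'tcp_pos': array([236.51144707, 496.29161031, 230.72917361]), 'orientation': array([ 2.20546899e-01,  9.75376196e-01, -5.45302992e-04, -2.08808527e-04]), 'wrist_force': array([-0.02193215, -0.47251398, -0.35515306]), 'torque': array([-0.01884097,  0.01928755,  0.01600724]), 'grasp_force': 0.0, 'width': 1.0044917234300528}
```

View pics/top0.png

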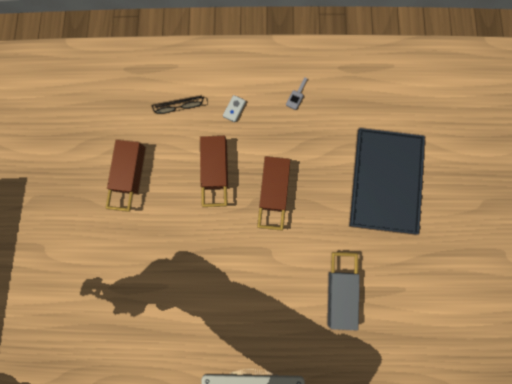

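View pics/scene0.png

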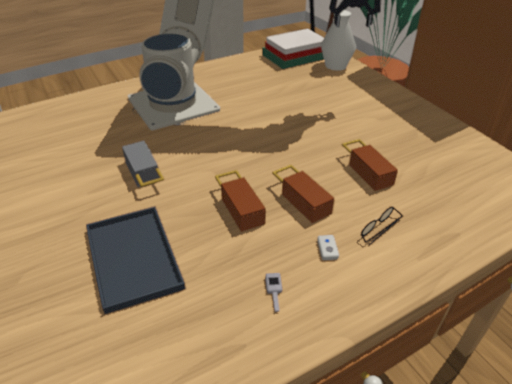

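The top view shows the three cedar boxes at (125,166), (213,162) and (275,183), with their pulls toward the robot. The tray is at (388,180). The grey look-alike is at (344,300), and the glasses, remote and key are at (180,104), (235,108) and (298,95). I'll measure from this view first.

```bash
cat > h.py <<'E'
import cv2,numpy as np
from plant import r
def cast(px,z,K,D,R,t):
    u=cv2.undistortPoints(np.float64(px).reshape(-1,1,2),K,D).reshape(-1,2)
    d=np.c_[u,np.ones(len(u))]@R; c=-R.T@t
    return (c+d*((z-c[2])/d[:,2])[:,None])[:,:2]
def castn(px,z,n):
    p=r.camera_params(n); return cast(px,z,p["mtx"],p["distortion"],p["R"],p["t"])
def rect(pts):
    (c,(w,h),a)=cv2.minAreaRect(np.float32(pts)); a=np.radians(a)
    if h>w: w,h,a=h,w,a+np.pi/2
    a=(a+np.pi/2)%np.pi-np.pi/2
    return np.round([*c,w,h,a],3)
E
python3 - <<'E'
from h import *
for n in("top","scene"):
    im=cv2.imread(f"pics/{n}0.png"); hsv=cv2.cvtColor(im,cv2.COLOR_BGR2HSV)
    for p in ([(125,160),(140,160),(213,160),(230,160),(275,180),(288,180),(120,209),(215,205),(388,180),(60,80),(357,185)] if n=="top" else [(243,195),(245,217),(308,187),(230,178)]):
        print(p,hsv[p[1],p[0]])
    H,S,V=cv2.split(hsv)
    red=(((H<8)|(H>172))&(S>140)).astype(np.uint8)
    k,l,st,ce=cv2.connectedComponentsWithStats(red)
    for i in range(1,k):
        if st[i,4]>300:
            q=l==i; print(n,"red",st[i],np.percentile(V[q],[5,25,50,75,95]))
            if n=="top":
                for th in(60,75,90):
                    ys,xs=np.nonzero(q&(V>th))
                    if len(xs)>50: print(th,rect(castn(np.c_[xs,ys],50,n)))
im=cv2.imread("pics/top0.png")
cv2.imwrite("pics/crop1.png",cv2.resize(im[120:245,90:310],None,fx=3.6,fy=3.6,interpolation=cv2.INTER_NEAREST))
E
```

```text
(125, 160) [ 10 153 125]
(140, 160) [ 11 172  49]
(213, 160) [  9 162 120]
(230, 160) [ 17 117  87]
(275, 180) [  9 164 115]
(288, 180) [ 12 144  83]
(120, 209) [ 21 152 171]
(215, 205) [ 21 153 152]
(388, 180) [105  48  64]
(60, 80) [ 17 116 204]
(357, 185) [99 45 40]
(243, 195) [  9 177 131]
(245, 217) [ 10 185  77]
(308, 187) [ 11 178 133]
(230, 178) [ 18 107 195]
```

View pics/crop1.png

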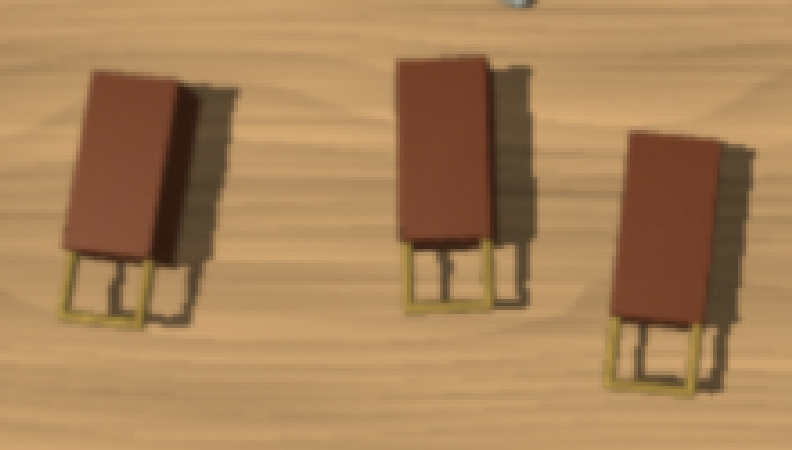

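The crop shows each top face bright and cleanly separated from its dark sides. The gold pulls end at about crop (100,322), (448,308) and (650,390).

```bash
python3 - <<'E'
from h import *
im=cv2.imread("pics/top0.png"); H,S,V=cv2.split(cv2.cvtColor(im,cv2.COLOR_BGR2HSV))
def comps(m,a):
    k,l,st,ce=cv2.connectedComponentsWithStats(m.astype(np.uint8))
    for i in range(1,k):
        if st[i,4]>a:
            ys,xs=np.nonzero(l==i); yield st[i],np.c_[xs,ys]
for st,p in comps((H<14)&(S>135)&(V>88),300):
    if st[1]<120 or st[1]>260: continue
    # pixel-edge hull: use pixel corners
    q=np.vstack([p+d for d in([-.5,-.5],[.5,-.5],[-.5,.5],[.5,.5])])
    R=rect(castn(q,50,"top")); a=R[4]; print("top",st,R,"bar pred",R[:2]-102*np.array([np.cos(a),np.sin(a)]))
for st,p in comps((H>=19)&(H<30)&(S>130)&(V>90),25):
    print("gold",st,rect(castn(p,36,"top")))
for st,p in comps((H>90)&(H<125)&(V<110)&(S>30),1500):
    if st[0]<300: continue
    for z in (6,20): print("tray",st,z,rect(castn(p,z,"top")))
# others
for nm,px in dict(remote=(235,109),keyhead=(295,101),keytip=(307,79),gl0=(153,108),gl1=(206,100)).items(): print(nm,castn([px],5,"top"))
E
```

```text
top [ 200  136   26   51 1256] [6.01115e+02 9.77640e+01 1.21022e+02 6.10780e+01 3.40000e-02] bar pred [499.17395032  94.29666813]
top [ 108  140   32   53 1195] [ 5.88371e+02  3.09138e+02  1.24764e+02  6.13530e+01 -1.11000e-01] bar pred [486.99872608 320.43676459]
top [ 259  156   32   54 1327] [ 5.50744e+02 -4.52420e+01  1.21704e+02  6.22300e+01 -1.10000e-01] bar pred [449.36047801 -34.04461331]
gold [201 187  27  20 198] [518.261  94.449  60.328  43.855  -1.52 ]
gold [106 190  27  22 191] [507.935 318.75   59.606  45.298   1.476]
gold [257 208  28  22 211] [468.516 -37.169  59.907  45.505   1.488]
gold [331 252  28  22 242] [ 372.804 -202.902   60.511   46.185    1.545]
tray [ 351  130   73  103 6388] 6 [ 5.66631e+02 -3.17263e+02  2.36161e+02  1.58975e+02 -1.16000e-01]
tray [ 351  130   73  103 6388] 20 [ 5.64061e+02 -3.12615e+02  2.32483e+02  1.56499e+02 -1.16000e-01]
remote [[743.21206075  51.72171311]]
keyhead [[764.24499412 -97.35598698]]
keytip [[ 822.78823949 -128.01457898]]
gl0 [[746.64454826 258.82652802]]
gl1 [[767.1203482 125.098469 ]]
```

```bash
cat >> h.py <<'E'
B={"left":(487.6,319.8,-.104),"mid":(499.3,93.9,.042),"right":(449.2,-35.0,-.097)}
def quat(psi):   # tool down, tool y along heading psi
    best=None
    for k in(0,1):
        f=(psi+np.pi/2)/2+k*np.pi/2; yield np.array([np.cos(f),np.sin(f),0,0])
def best(pos,psi):
    c=[(abs(j[5]),q) for q in quat(psi) if (j:=r.solve_ik(pos,q)) is not None]
    return min(c,key=lambda v:v[0])[1]
def wcam():
    from scipy.spatial.transform import Rotation as Ro
    p=r.camera_params("wrist"); s=r.read_state(); im=r.capture("wrist")
    T=np.eye(4); T[:3,:3]=Ro.from_quat(s["orientation"]).as_matrix(); T[:3,3]=s["tcp_pos"]
    C=np.linalg.inv(T@p["mount"]); return im,p["mtx"],p["distortion"],C[:3,:3],C[:3,3]
E
python3 - <<'E'
from h import *
x,y,a=B["left"]; q=best([x,y,150],a)
r.command_gripper(.4,30); r.move_pose([x,y,150],q)
s=r.read_state(); print(s["time_s"],s["tcp_pos"],s["joints"],s["wrist_force"],s["width"])
im,K,D,R,t=wcam(); cv2.imwrite("pics/w1.png",im); print(-R.T@t,R[2])
H,S,V=cv2.split(cv2.cvtColor(im,cv2.COLOR_BGR2HSV))
np.savez("w1.npz",K=K,D=D,R=R,t=t)
E
```

```text
2.75 [487.45153561 320.06788874 150.13766956] [ 4.37110046e-01  3.48213363e-01 -5.82288694e-02  1.16414692e+00
  8.57986163e-05 -1.02951293e+00] [0.29470462 0.20582351 0.25545946] 0.39943715895389903
[479.72800408 239.32168797 292.70220856] [ 0.03425732  0.31416859 -0.94874893]
```

View pics/w1.png

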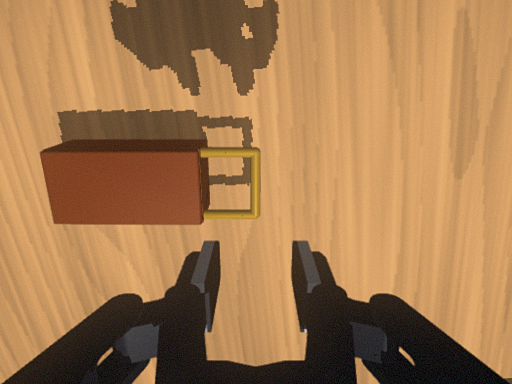

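The wrist view shows the left pull clearly: its bar is at column 256, rows 150–217, unoccluded and with the fingers below it. I'll use this view to refine each bar, then feel the left box.

```bash
cat >> h.py <<'E'
def findbar(im,K,D,R,t):
    H,S,V=cv2.split(cv2.cvtColor(im,cv2.COLOR_BGR2HSV))
    m=((H>=19)&(H<32)&(S>150)&(V>80)).astype(np.uint8); m[240:]=0
    k,l,st,_=cv2.connectedComponentsWithStats(m); best=None
    i=1+np.argmax(st[1:,4]); ys,xs=np.nonzero(l==i)
    P=cast(np.c_[xs,ys],36,K,D,R,t); c=cv2.minAreaRect(np.float32(P)); w=rect(P)
    a=w[4]-np.pi/2; a=(a+np.pi/2)%np.pi-np.pi/2      # short side direction ~ box x
    return w[:2]-(w[3]/2-4)*np.array([np.cos(a),np.sin(a)]),a,w
def boxtop(im,K,D,R,t):
    H,S,V=cv2.split(cv2.cvtColor(im,cv2.COLOR_BGR2HSV))
    m=((H<16)&(S>140)&(V>85)).astype(np.uint8); m[240:]=0
    k,l,st,_=cv2.connectedComponentsWithStats(m)
    i=1+np.argmax(st[1:,4]); ys,xs=np.nonzero(l==i)
    return rect(cast(np.c_[xs,ys],50,K,D,R,t)),st[i]
E
python3 - <<'E'
from h import *
im=cv2.imread("pics/w1.png"); d=np.load("w1.npz"); A=(d["K"],d["D"],d["R"],d["t"])
print(findbar(im,*A)); w,st=boxtop(im,*A); print(w,st, w[:2]-102*np.array([np.cos(w[4]),np.sin(w[4])]))
E
```

```text
(array([489.52787434, 319.03887729]), np.float64(-0.10279632679489659), array([508.536, 317.078,  59.449,  46.218,   1.468]))
[ 5.86197e+02  3.07054e+02  1.26930e+02  6.23270e+01 -1.02000e-01] [   39   147   170    78 11547] [484.72714413 317.43996885]
```

```bash
cat >> h.py <<'E'
def fz(T=.4):
    v=[]
    for _ in range(8): r.dwell(T/8); v.append(r.read_state()["wrist_force"])
    return np.round(np.mean(v,0),2)
def feel(x,y,a,z0=17.5):
    q=best([x,y,60],a); r.movel([x,y,z0+45],q,vel=150); r.movel([x,y,z0],vel=60)
    f0=fz(.3); r.command_gripper(0,20); s=r.read_state(); f1=fz(.3)
    u=np.array([np.cos(a),np.sin(a)]); top=[x+2.5*u[0],y+2.5*u[1],z0+10.5]
    r.movel(top,vel=9); f2=fz(1.); im=r.capture("scene")
    r.movel([x,y,z0],vel=9); f3=fz(.2)
    r.command_gripper(.4,20); r.dwell(.2); f4=fz(.2)
    r.movel([x,y,z0+60],vel=120)
    print("w",s["width"],s["grasp_force"],"free",f0,"grip",f1,"held",f2,"down",f3,"rel",f4,"t",r.read_state()["time_s"])
    return im
E
python3 - <<'E'
from h import *
im=feel(489.4,319.6,-.103); im2=r.capture("scene")
cv2.imwrite("pics/feelL.png",np.hstack([cv2.resize(i[110:260,190:430],None,fx=1.6,fy=1.6) for i in (im,im2)]))
E
```

```text
w 0.0810554932964658 19.496854841709137 free [-0.02  0.24 -0.06] grip [-0.91 -0.05  2.57] held [ 0.08 -0.12 -1.67] down [-2.55 -0.53  2.21] rel [-0.1  -0.14  0.19] t 10.6917
```

View pics/feelL.png

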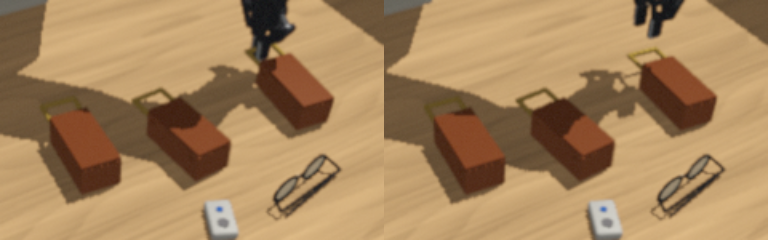

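The left box rocked up and came back down in place. It read 1.7 N, so it is light. Next are the middle and right boxes, each refined from the wrist view.

```bash
python3 - <<'E'
from h import *
for n in("mid","right"):
    x,y,a=B[n]; r.movel(r.read_state()["tcp_pos"]+[0,0,60],vel=200); r.move_pose([x,y,150],best([x,y,150],a))
    v=wcam(); cv2.imwrite(f"pics/w_{n}.png",v[0]); b,ba,w=findbar(*v); print(n,b,ba,w)
    if np.hypot(*(b-[x,y]))>7 or abs(ba-a)>.05 or abs(w[2]-60)>4 or abs(w[3]-46)>4: print("odd"); break
    im=feel((b[0]*2+x)/3,(b[1]*2+y)/3,ba)
    cv2.imwrite(f"pics/feel_{n}.png",im)
E
```

```text
mid [499.83183361  91.85931149] 0.048796326794896316 [518.992  92.795  60.55   46.366  -1.522]
w 0.08236046450177079 19.606139659881592 free [-0.3   0.03  0.05] grip [-3.22 -0.44  4.56] held [-3.05  0.04 -2.59] down [-5.08 -0.26  1.64] rel [-0.15  0.06 -0.45] t 21.3333
right [449.86989033 -36.96708884] -0.09879632679489658 [468.826 -38.846  60.397  46.098   1.472]
w 0.08434365112031558 19.512877464294434 free [ 0.09  0.14 -0.22] grip [-1.42  0.41  3.62] held [ 0.47 -0.11 -2.  ] down [-2.59  0.33  3.19] rel [-0.3   0.05 -0.12] t 30.3333
```

```bash
python3 - <<'E'
from h import *
a=[cv2.imread(f"pics/{n}.png")[140:250,200:350] for n in("feel_mid","feel_right")]+[r.capture("scene")[140:250,200:350]]
cv2.imwrite("pics/cmp.png",np.hstack([cv2.resize(i,(265,195)) for i in a]))
x,y=499.6,92.5;r.movel(r.read_state()["tcp_pos"]+[0,0,90],vel=200);
E
```

```text
(no output)
```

View pics/cmp.png

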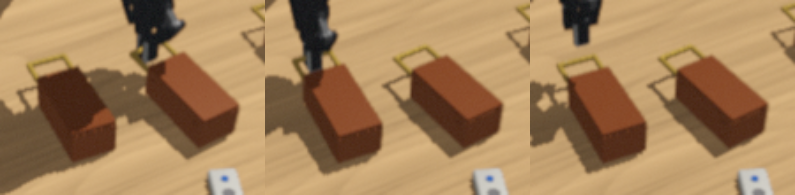

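All three boxes were raised and sit back in place. The middle box felt heaviest at 2.6 N against 1.7 and 2.0 N, but the margin is small. I'll grip it across the body, raise it 3 mm, and check the full weight before carrying it.

```bash
python3 - <<'E'
from h import *
a=.047; x,y=601.4,97.4; q=best([x,y,120],a+np.pi/2)
r.command_gripper(1.0,20); r.move_pose([x,y,125],q)
im=r.capture("top"); K=r.camera_params("top"); A=(K["mtx"],K["distortion"],K["R"],K["t"])
r.movel([x,y,75],vel=150); r.movel([x,y,6],vel=60)
f0=fz(.3); r.command_gripper(0,50); s=r.read_state(); r.movel([x,y,9],vel=6); f=fz(.5)
print(s["width"],s["grasp_force"],f0,f,s["joints"],r.read_state()["time_s"])
if f[2]-f0[2]>-5: print("LIGHT?"); r.movel([x,y,6],vel=6)
E
```

```text
0.6953009914338174 57.147493064403534 [ 0.08  0.01 -0.11] [-0.04  0.06 -8.16] [ 2.27369369e-02  5.03035383e-01 -2.05898698e-01  8.61552920e-01
 -4.42378736e-04 -2.41247640e-02] 36.4667
```

The full weight is 8.05 N, about 0.82 kg, so the middle box is the heavy one. Now I'll carry it to the tray.

```bash
python3 - <<'E'
from h import *
a=-.116; x,y=588,-317.7
r.movel([601.4,97.4,115],vel=100)
r.movel([x,y,115],best([x,y,115],a+np.pi/2),vel=150)
r.movel([x,y,22],vel=70); r.dwell(.2)
hit=r.movel([x,y,9],vel=8,max_force=2.5); s=r.read_state(); print(hit,s["tcp_pos"],s["wrist_force"],s["time_s"])
cv2.imwrite("pics/tr.png",r.capture("top"))
E
```

```text
True [ 587.98719556 -317.64998312   12.25329274] [-0.88351131  1.07218842  7.89697286] 43.4
```

View pics/tr.png

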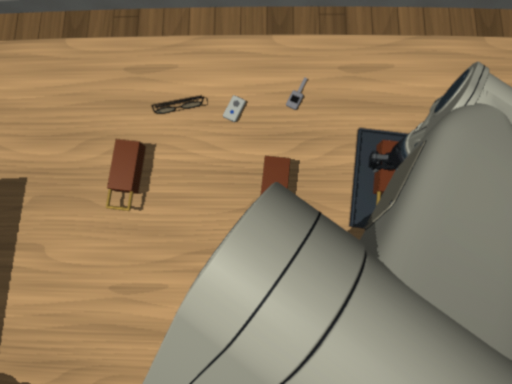

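The box touched down at the expected height (12.25 mm) inside the tray, and the other things are undisturbed. Next I'll release, back off and check.

```bash
python3 - <<'E'
from h import *
r.command_gripper(.88,20); r.dwell(.2)
r.movel([588,-317.7,60],vel=40); r.movel([588,-317.7,170],vel=150)
r.set_joints([.973,.259,.021,1.334,0,0])
im=r.capture("top"); print(r.read_state()["time_s"])
cv2.imwrite("pics/end.png",im); H,S,V=cv2.split(cv2.cvtColor(im,cv2.COLOR_BGR2HSV))
k,l,st,_=cv2.connectedComponentsWithStats(((H<14)&(S>135)&(V>88)).astype(np.uint8))
for i in range(1,k):
    if st[i,4]>300: ys,xs=np.nonzero(l==i); print(st[i],rect(castn(np.c_[xs,ys],50,"top")))
E
```

```text
49.4
[ 108  139   32   52 1190] [ 5.91199e+02  3.08554e+02  1.19014e+02  5.82420e+01 -1.02000e-01]
[ 378  140   30   54 1328] [ 5.90379e+02 -3.15536e+02  1.18744e+02  6.11810e+01 -1.14000e-01]
[ 259  156   32   53 1323] [ 5.52217e+02 -4.53900e+01  1.18667e+02  5.95080e+01 -1.07000e-01]
```

View pics/end.png

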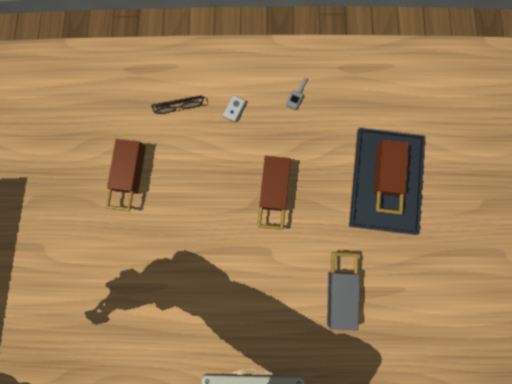

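The box lies flat in the tray, centred at about (392,175). The light boxes at (125,166) and (275,183) stand where they were, and the remote, key and glasses look unmoved.

```bash
python3 -c "
from plant import r
print(r.finish_job())"
```

```text
the job is handed in; nothing more can be done
None
```

Job handed in at about 49 s: I felt the boxes left, middle, right; the middle one was heavy (about 0.82 kg) and now lies flat in the slate catch-all, and the final picture shows the light boxes in place to within a few millimetres, with the remote, key and glasses looking unmoved.

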